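Load the jar mill by way of the charging rest

TASK

Load the jar mill: pull up the spring knob on its guard and slide the guard fully open until the pin drops in and holds it there, and lay the closed porcelain jar on its side between the two rollers, let go and at rest. The jar stands upright and has to go down through the opening lying flat, so first lean it in the angled rest, let go of it there and take hold of it again across its side. Do not let the jar fall, and leave the other things on the bench where they are.

Things in the scene. Friction and masses are not known exactly. Their poses are not given: they have to be found in the camera images.
- mill_jar: Mill jar: white porcelain cylinder 54 mm in diameter with a slightly smaller steel lid (50 mm) and a 16 mm brass screw on top; 92 mm tall in all, the straight white wall runs from 4 to 73 mm above its foot; about 0.35 kg. Origin at the centre of its foot, z along its axis towards the lid. It starts upright on the bench.
- jar_mid (a point): The point on the jar's axis 46 mm above its foot (half its length); axes as the jar's.
- jar_rest: Charging rest, fixed: wooden base 116 x 86 x 13 mm, two parallel 8 mm steel rods (46 mm wide over all, along y) rising at 45 degrees towards its +x to 83 mm height, and a steel tab between them that stops the jar's foot. Origin at the underside, z up. A jar leans in it foot low at -x, lid high at +x. Beside the jar in y is free room, so fingers can close on it along y, from the lid's end or square to its side.
- rest_seat (a point): Where jar_mid comes to lie when the jar rests in the rods with its foot on the tab; in jar_rest's frame at x = +10.5 mm, y = 0, z = 79.5 mm. Axes as jar_rest's: the resting jar's axis points along (0.707, 0, 0.707).
- mill: Jar mill, fixed: grey housing 272 (x) x 176 (y) x 122 mm high, guard runners on both long top edges up to 135 mm. The -x half is an open-topped bay, inside x -126 to -14 mm and y +-76 mm; the +x half is the motor under a flat deck. In the bay two rubber rollers, 20 mm in diameter, lie along x at y +-18 mm, axes 52 mm above the bench; they turn. Origin under its centre; z up; controls on the +y face.
- mill_seat (a point): Where jar_mid comes to lie when the jar lies on the rollers midway along the bay: in the mill's frame x = -70 mm, y = 0, z = 84.3 mm. Axes as the mill's; the jar's axis lies along x, its lid towards either end. The bay is 20 mm longer than the jar.
- guard (a joint): Travel of the guard, an aluminium plate 150 x 158 mm in runners on top of the mill, its top 130 mm above the bench: 0 = shut over the bay and locked by the pin; 0.116 m = fully open against its stop, moved towards the mill's +x over the motor deck. It slides with about 2 N.
- plunger (a joint): Lift of the spring knob on the guard: 0 = pin down in a bush in the deck (one bush for guard shut, one for fully open), at most 0.011 m. Lifted over 0.0075 m the pin clears the deck and the guard can slide; let go between the bushes the pin rides on the deck at 0.0075 m, over a bush it drops in. The spring pulls down with about 5 N at 0 and 9 N at the top.
- plunger_knob (a point): Middle of the knob's gripping part: black round knob 27 mm in diameter, 24 mm high, its top 12 mm above this point; the guard plate lies 27 mm below it (knob down). Rides with guard and knob; axes as the mill's, so the guard opens along this point's +x.
- bisque_cup: Bystander: open cream-coloured fired cup, 66 mm wide, 74 mm high; origin under its foot. (Fixed things not listed: left of the work a banding wheel, 224 mm across and 92 mm high, with a 47 mm bowl on it; back right a 216 mm spray bottle, three colour jars and a control box; small tools lie near the robot.)
- stamp: Bystander: waisted plaster stamp, 42 mm wide, 52 mm high; origin under its foot.
- clay_lump: Bystander: lump of clay, 58 mm wide, 48 mm high; origin underneath.
- slip_beaker: Bystander: open grey beaker, 69 mm wide, 92 mm high; origin under its foot.

How it is judged:
By the outcome, as a careful person would: the job done as asked, in the order asked, and still so for the second after the job is handed in, with the robot touching nothing.
It also fails if it takes over 56 s, if anything falls off the work surface, if the arm or the gripper's body presses on something with over 40 N, if the wrist force passes 120 N, or if a joint passes its speed limit or range.

ROBOT

A 6-joint arm with a two-finger parallel gripper is mounted at the origin on the work surface; the furniture and walls round the work are solid. World frame = base frame: x ahead of the robot, y to its left, z up, the work surface at z = 0. Lengths are in m, angles in rad, forces in N, time in s.
With the tool pointing down it reaches from about 0.275 to 0.775 m from the base axis. Payload 14.6 kg.
Tool frame: the origin (TCP) lies at the very end of the fingers, on their centre line; the grasp point (between the pads) lies 19 mm behind it (grip_depth is the distance from the TCP to the grasp point, in m); z points along the fingers, y is the line along which they close (so a half turn about z gives the same grasp; the last joint's range is limited). The gripper opens to 85 mm and grips with 20 to 120 N. Pads are 22 mm wide; open, the fingers measure 114 mm over their backs; the gripper's body (76 mm by 85 mm) begins 54 mm behind the grasp point. The pads swing forward as they close: fully open they stand 13 mm farther back than shut.
Start: joints at [1.094, 0.263, -0.048, 1.259, 0, 1.415], TCP at [0.166, 0.498, 0.231] pointing down, gripper open.
Joint ranges: [-2.65, 2.65], [-0.89, 1.7], [-1.18, 1.37], [-2.13, 2.11], [-1.35, 1.29], [-3.14, 3.14]. Speed limits (rad/s): [1.89, 1.89, 2.57, 2.79, 3.14, 3.14].

INTERFACE

Orientations are given as a rotation vector (axis times angle).
In Python, from station import * gives the robot as it stands.
- The arm moves only by the tool apply_moves, never from a script. Its argument "targets" is text: rows parted by semicolons, each of 4 numbers parted by spaces: the shift along the world's x, y, z in m, then the turn about the world's z in degrees. In form: x y z twist; .... A call has 1 to 8 rows; each row shifts and turns the commanded pose from where the row before left it; what a row does not reach is not made up. A row lasts 1/10 s, in which the tool goes at most 50 mm and 8.59 degrees, less where a joint would pass 70% of its speed; a pose out of reach is approached as far as the arm can. A call is refused whole if a number of a shift passes 0.05 or a number of a turn 8.59, either way. A call with a gripper value outside its range is refused whole. "fingers" is the gripper command: -1 is shut, 1 is fully open, values between are in proportion, set as the call begins (left out, the last holds). The fingers move at their own pace and stop on an object; the grip force is fixed at half the most. Time passes only in rows, so rows that do not move let the fingers close. It gives the time, the measured TCP pose, the force, the opening and the grip force at its end, in the units of the state.
- get_obs(): the state, without advancing time (a new reading comes with each control period).
- read_camera(name): name is "side" or "top"; returns the picture (480x640x3 uint8, blue, green, red); there is no depth.
- camera_model(name): a dict with "fx", "fy", "cx", "cy" (pixels), "rvec" (rotation vector, rad) and "tvec" (3), from world to camera coordinates, as OpenCV has them. Camera axes: x right, y down, z forward; pixel columns grow to the right and rows downward; lengths in m; the calibration is good to about 2 mm. A picture is of the moment at which its call begins. camera_model takes no time and is no camera call.
- finish_job(): hands the job in; it is judged then, once.
The state is a dict: "time_s": time; "joints": joint angles; "dq": joint speeds; "joint_efforts": joint torques, N m; "tool_pos": TCP position; "tool_rot": TCP orientation; "force": force on the tool from outside, world axes, zero at the start; "moment": the same for the moment, N m; "opening": finger opening in m; "gripper_force": force on a finger pad.
Only numpy, scipy, OpenCV 4.12 (cv2) and the standard library are available. Lean on these libraries where they do the work, as an engineer would, in place of code of your own. Each camera call takes 0.05 s, during which the arm holds its last target. There are 200 camera calls.

## Working session

There is one attempt and no reset: what is moved stays moved. The work goes in short steps, Python scripts to look and compute and a tool call to move; the robot and the scene stay as the last step left them, time stands still between calls to the robot, and variables do not carry over. Pictures are saved under pics/ and viewed, at most 10 in all, crops included, and the job is handed in when it is done.

Besides the shell and the picture viewer there is one more tool, called after "Emit:" by a JSON object that holds its "op" and its "data", one argument or row to a line. apply_moves: Moves the arm, as the interface text tells. Its arguments: {"type":"object","properties":{"targets":{"type":"string"},"fingers":{"type":"number"}},"required":["targets"]}

```bash
ls; mkdir -p pics
python3 - <<'E'
from station import *
import cv2
for n in("side","top"):
    cv2.imwrite(f"pics/{n}0.png",read_camera(n)); print(n,camera_model(n))
print(get_obs())
E
```

```text
pics
side {'fx': 564.8962404015726, 'fy': 564.8962404015726, 'cx': 320.2917095761977, 'cy': 239.74169164986702, 'rvec': array([ 2.13291665, -0.62452366,  0.33780461]), 'tvec': array([-0.54474735,  0.13165866,  1.34161311])}
top {'fx': 507.23450895609096, 'fy': 507.23450895609096, 'cx': 321.53925177020716, 'cy': 241.0553778426504, 'rvec': array([ 2.20894104, -2.159513  ,  0.09388275]), 'tvec': array([-0.2806609 ,  0.47573379,  1.03355869])}
{'time_s': 0.1, 'joints': array([ 1.09368320e+00,  2.63474324e-01, -4.88866957e-02,  1.25939120e+00,
       -7.52850365e-06,  1.41550595e+00]), 'dq': array([ 0.00063834,  0.00083862,  0.00183714, -0.00105614, -0.00110486,
        0.00012807]), 'joint_efforts': array([ 3.36350888e-03, -6.38578534e+01,  3.85063148e+01,  9.95119102e-03,
       -1.41990040e-04, -1.83071103e-05]), 'tool_pos': array([0.16594117, 0.49782046, 0.23086873]), 'tool_rot': array([-5.03292760e-01, -3.10072188e+00,  1.43061022e-03]), 'force': array([ 0.06218863,  0.51058807, -0.02773513]), 'moment': array([ 0.00789716, -0.0157085 ,  0.00362447]), 'gripper_force': 0.0, 'opening': 0.0855798992338204}
```

View pics/side0.png

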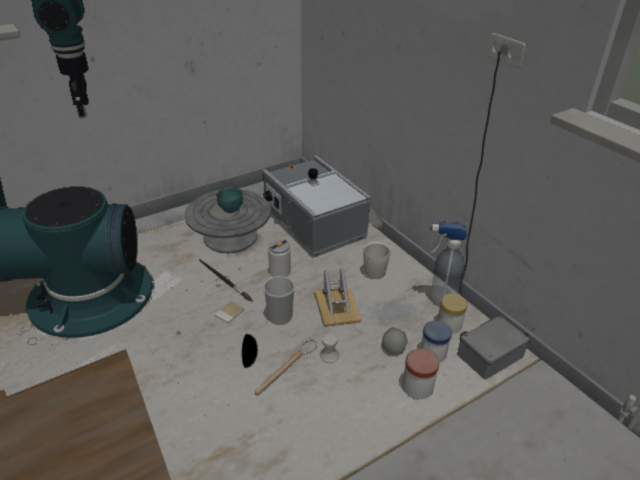

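View pics/top0.png

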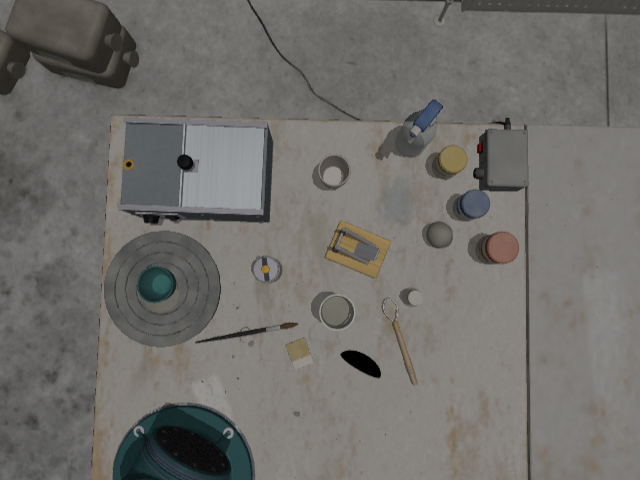

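The top view shows the mill at upper left with the white guard right and the knob at (185,162). The jar is at (266,268), the rest at (358,249) and the wheel at (162,288). The mill's +x points to world +y.

```bash
cat > h.py <<'E'
from station import *
import cv2, numpy as np
def cam(n):
    m=camera_model(n); R=cv2.Rodrigues(m["rvec"])[0]
    return m,R,np.array(m["tvec"],float).ravel()
def plane(n,u,v,z):
    m,R,t=cam(n); d=R.T@np.array([(u-m["cx"])/m["fx"],(v-m["cy"])/m["fy"],1]); c=-R.T@t
    return c+d*(z-c[2])/d[2]
def proj(n,p):
    m,R,t=cam(n); q=R@np.array(p,float)+t
    return np.array([m["fx"]*q[0]/q[2]+m["cx"],m["fy"]*q[1]/q[2]+m["cy"]])
def tri(a,b): # a=(u,v) top, b=(u,v) side -> point, gap
    P=[]
    for n,(u,v) in(("top",a),("side",b)):
        m,R,t=cam(n); d=R.T@np.array([(u-m["cx"])/m["fx"],(v-m["cy"])/m["fy"],1]); P.append((-R.T@t,d/np.linalg.norm(d)))
    (c1,d1),(c2,d2)=P; s=np.linalg.lstsq(np.c_[d1,-d2],c2-c1,rcond=None)[0]
    p,q=c1+s[0]*d1,c2+s[1]*d2
    return (p+q)/2,np.linalg.norm(p-q)
def blobs(mask,x0,y0,x1,y1,amin=20):
    k=np.zeros_like(mask); k[y0:y1,x0:x1]=mask[y0:y1,x0:x1]
    cs=cv2.findContours(k,cv2.RETR_EXTERNAL,cv2.CHAIN_APPROX_NONE)[0]
    return sorted([c for c in cs if cv2.contourArea(c)>=amin],key=cv2.contourArea,reverse=True)
E
python3 - <<'E'
from h import *
np.set_printoptions(precision=4,suppress=True)
t=cv2.imread("pics/top0.png"); s=cv2.imread("pics/side0.png")
a=cv2.resize(t[110:300,110:400],None,fx=2.7,fy=2.7,interpolation=cv2.INTER_CUBIC)
cv2.imwrite("pics/topc.png",a)
b=cv2.resize(s[150:340,170:410],None,fx=3.1,fy=3.1,interpolation=cv2.INTER_CUBIC)
cv2.imwrite("pics/sidec.png",b)
hs=cv2.cvtColor(t,cv2.COLOR_BGR2HSV)
wood=cv2.inRange(hs,(12,90,90),(28,255,255))
for c in blobs(wood,320,215,400,285)[:1]+blobs(wood,250,250,285,290,5)[:1]:
    print("wood/brass",cv2.contourArea(c),cv2.minAreaRect(c),cv2.boxPoints(cv2.minAreaRect(c)))
blk=cv2.inRange(hs,(0,0,0),(180,255,45))
for c in blobs(blk,165,140,205,185)[:2]: print("knob",cv2.minEnclosingCircle(c),cv2.contourArea(c))
hs=cv2.cvtColor(s,cv2.COLOR_BGR2HSV); blk=cv2.inRange(hs,(0,0,0),(180,255,45))
for c in blobs(blk,300,160,330,188)[:2]: print("knob side",cv2.boundingRect(c),cv2.minEnclosingCircle(c))
E
```

```text
wood/brass 1046.0 ((357.59246826171875, 249.087158203125), (55.063926696777344, 40.39806365966797), 22.750974655151367) [[324.3911 257.0673]
 [340.0141 219.8124]
 [390.7938 241.1071]
 [375.1708 278.3619]]
wood/brass 39.5 ((264.9000244140625, 268.8000183105469), (7.602630138397217, 7.155416965484619), 63.43495178222656) [[260.  267. ]
 [266.4 263.8]
 [269.8 270.6]
 [263.4 273.8]]
knob ((184.5, 162.0), 8.20071029663086) 166.0
knob side (308, 169, 10, 10) ((312.5, 173.5), 5.147915363311768)
```

View pics/topc.png

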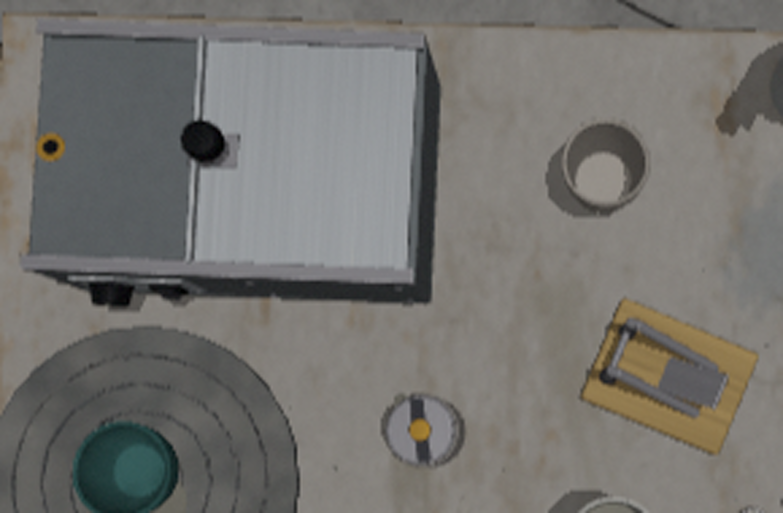

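View pics/sidec.png

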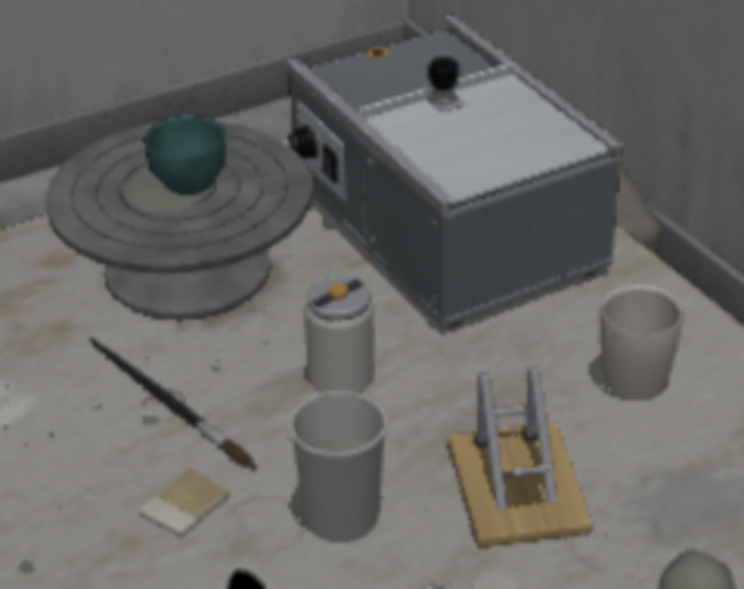

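The crops show the jar's brass screw at (265,269). In the rest, the high rod ends are to the left in the top view and the tab is to the right, so its +x points to world +y. The open bush is at crop (50,147) and the knob's top at (205,140).

Run:
```python
from h import *
np.set_printoptions(precision=4,suppress=True)
f=lambda u,v:((u+.5)/2.7+110-.5,(v+.5)/2.7+110-.5)
P=lambda u,v,z:plane("top",*f(u,v),z)
print("jar",plane("top",265,268.9,.092), tri((265,268.9),(170+339/3.1,150+290/3.1)))
c=np.array([P(*p,.013) for p in((622,298),(758,353),(717,453),(580,398))])
print("rest",c,c.mean(0),[np.linalg.norm(c[i]-c[i-1]) for i in range(4)])
for a,b in((1,0),(2,3)): d=c[b]-c[a]; print("rest yaw",np.degrees(np.arctan2(d[1],d[0])))
m=np.array([P(*p,.135) for p in((40,20),(426,33),(413,283),(22,256))])
print("mill",m,m.mean(0),[np.linalg.norm(m[i]-m[i-1]) for i in range(4)])
for a,b in((1,0),(2,3)): d=m[b]-m[a]; print("mill yaw",np.degrees(np.arctan2(d[1],d[0])))
print("bush",P(50,147,.122))
print("knob top",P(205,138,.169),plane("top",184.5,162,.160),tri((184.5,162),(312.5,173.5)))
print("cup",P(605,163,.074), "beaker",plane("top",337,311,.092),"bowl",P(125,468,.139),"wheel",P(150,465,.092))
```

```text
jar [ 0.42   -0.1618  0.092 ] (array([ 0.4218, -0.1626,  0.0898]), np.float64(0.0040687659514133875))
rest [[ 0.5276 -0.3077  0.013 ]
 [ 0.4871 -0.414   0.013 ]
 [ 0.4091 -0.3833  0.013 ]
 [ 0.4491 -0.2768  0.013 ]] [ 0.4682 -0.3454  0.013 ] [np.float64(0.08434558113206642), np.float64(0.11369422438463621), np.float64(0.08385312236802314), np.float64(0.11373141079902416)]
rest yaw 69.16124327955086
rest yaw 69.40914183645386
mill [[ 0.698   0.1064  0.135 ]
 [ 0.6955 -0.1623  0.135 ]
 [ 0.5197 -0.1588  0.135 ]
 [ 0.5321  0.11    0.135 ]] [ 0.6113 -0.0262  0.135 ] [np.float64(0.16593522744299108), np.float64(0.26873874400643044), np.float64(0.1757501950553451), np.float64(0.26904070444465)]
mill yaw 89.44864239271462
mill yaw 87.3575304978917
bush [0.6114 0.0997 0.122 ]
knob top [ 0.6095 -0.021   0.169 ] [ 0.6093 -0.0166  0.16  ] (array([ 0.6108, -0.0163,  0.1569]), np.float64(0.001822030200672641))
cup [ 0.6201 -0.2907  0.074 ] beaker [ 0.3427 -0.302   0.092 ] bowl [0.3888 0.0312 0.139 ] wheel [0.3908 0.0285 0.092 ]
```

Emit:
{"op": "apply_moves", "data": {
  "targets": "0.031 -0.036 0 -5.2;0.031 -0.036 0 -5.2;0.031 -0.036 0 -5.2;0.031 -0.036 0 -5.2;0.031 -0.036 0 -5.2;0.031 -0.036 0 -5.2;0.031 -0.036 0 -5.2;0.031 -0.036 0 -5.2",
  "fingers": 0.2
}}

```text
time_s: 0.9
tool_pos: [0.4149, 0.2082, 0.2312]
tool_rot: [-1.577, -2.717, 0.0]
force: [0.1, -0.5, 0.1]
opening: 0.0518
gripper_force: 0.0
```

Emit:
{"op": "apply_moves", "data": {
  "targets": "0.031 -0.036 0 -5.2;0.031 -0.036 0 -5.2;0.031 -0.036 0 -5.2;0.031 -0.036 0 -5.2;0.031 -0.036 0 -5.2;0.031 -0.036 0 -5.2;0 0 0 0"
}}

```text
time_s: 1.6
tool_pos: [0.6026, -0.01, 0.2297]
tool_rot: [-2.253, -2.189, 0.002]
force: [-0.7, 1.1, -0.4]
opening: 0.0515
gripper_force: 0.0
```

Emit:
{"op": "apply_moves", "data": {
  "targets": "0.0075 -0.0065 -0.03 0;0 0 -0.03 0;0 0 -0.02 0;0 0 -0.009 0;0 0 0 0"
}}

```text
time_s: 2.1
tool_pos: [0.6069, -0.0121, 0.1415]
tool_rot: [-2.244, -2.197, 0.002]
force: [0.4, -0.2, 1.5]
opening: 0.0514
gripper_force: 0.0
```

Emit:
{"op": "apply_moves", "data": {
  "targets": "0 0 0 0;0 0 0 0;0 0 0 0;0 0 0 0",
  "fingers": -1
}}

```text
time_s: 2.5
tool_pos: [0.6104, -0.0125, 0.1444]
tool_rot: [2.241, 2.194, 0.007]
force: [12.0, 1.0, -0.4]
opening: 0.0252
gripper_force: 59.6
```

Emit:
{"op": "apply_moves", "data": {
  "targets": "0 0 0.005 0;0 0 0.0045 0;0 0 0 0;0 0 0 0"
}}

```text
time_s: 2.9
tool_pos: [0.6103, -0.0124, 0.1532]
tool_rot: [2.242, 2.195, 0.007]
force: [15.3, 1.0, -8.6]
opening: 0.0247
gripper_force: 59.4
```

Emit:
{"op": "apply_moves", "data": {
  "targets": "0 0.012 0 0;0 0.016 0 0;0 0.016 0 0;0 0.016 0 0;0 0.016 0 0;0 0.016 0 0;0 0.014 0 0;0 0 0 0"
}}

```text
time_s: 3.7
tool_pos: [0.6117, 0.0951, 0.1537]
tool_rot: [2.24, 2.195, 0.011]
force: [22.9, 1.4, -8.4]
opening: 0.0253
gripper_force: 59.6
```

Emit:
{"op": "apply_moves", "data": {
  "targets": "0.004 0.003 0 0;0 0.003 0 0;0 0.003 0 0;0 0.002 0 0;0 0 0 0"
}}

```text
time_s: 4.2
tool_pos: [0.6123, 0.1037, 0.1522]
tool_rot: [2.244, 2.195, -0.001]
force: [6.1, -7.0, -8.4]
opening: 0.0251
gripper_force: 60.1
```

Emit:
{"op": "apply_moves", "data": {
  "targets": "0 0 -0.005 0;0 0 -0.0045 0;0 0 0 0;0 0 0 0"
}}

```text
time_s: 4.6
tool_pos: [0.6124, 0.1037, 0.1443]
tool_rot: [2.243, 2.194, 0.002]
force: [0.3, -7.5, 9.8]
opening: 0.025
gripper_force: 61.9
```

Emit:
{"op": "apply_moves", "data": {
  "targets": "0 0 0 0;0 0 0 0;0 0 0.03 0;0 0 0.04 0;0 0 0.03 0",
  "fingers": 0.5
}}

```text
time_s: 5.1
tool_pos: [0.6114, 0.1048, 0.2446]
tool_rot: [2.245, 2.197, 0.002]
force: [1.4, 0.5, 0.6]
opening: 0.0639
gripper_force: 0.0
```

Emit:
{"op": "apply_moves", "data": {
  "targets": "-0.024 -0.033 0 -2.4;-0.024 -0.033 0 -2.4;-0.024 -0.033 0 -2.4;-0.024 -0.033 0 -2.4;-0.024 -0.033 0 -2.4;-0.024 -0.033 0 -2.4;-0.024 -0.033 0 -2.4;-0.024 -0.033 0 -2.4",
  "fingers": 1
}}

```text
time_s: 5.9
tool_pos: [0.4184, -0.1602, 0.2425]
tool_rot: [2.581, 1.79, 0.001]
force: [-0.0, -0.7, -0.1]
opening: 0.0855
gripper_force: 0.0
```

Emit:
{"op": "apply_moves", "data": {
  "targets": "0 0 0 0;0 0 0 0"
}}

```text
time_s: 6.1
tool_pos: [0.4193, -0.1598, 0.2425]
tool_rot: [2.582, 1.79, 0.001]
force: [1.2, 0.2, -0.0]
opening: 0.0855
gripper_force: 0.0
```

Run:
```python
from h import *
np.set_printoptions(precision=4,suppress=True)
t=read_camera("top");s=read_camera("side")
a=cv2.resize(t[110:300,110:400],None,fx=1.35,fy=1.35); b=cv2.resize(s[130:340,170:410],(392,343))
im=np.zeros((343,392*2,3),np.uint8); im[:a.shape[0],:a.shape[1]]=a; im[:,392:]=b; cv2.imwrite("pics/p1.png",im)
o=get_obs(); print(o["tool_pos"],o["time_s"]); R=cv2.Rodrigues(o["tool_rot"])[0]; print(np.degrees(np.arctan2(R[1,1],R[0,1])))
```

```text
[ 0.4199 -0.1589  0.2424] 6.2
-20.38647664681139
```

View pics/p1.png

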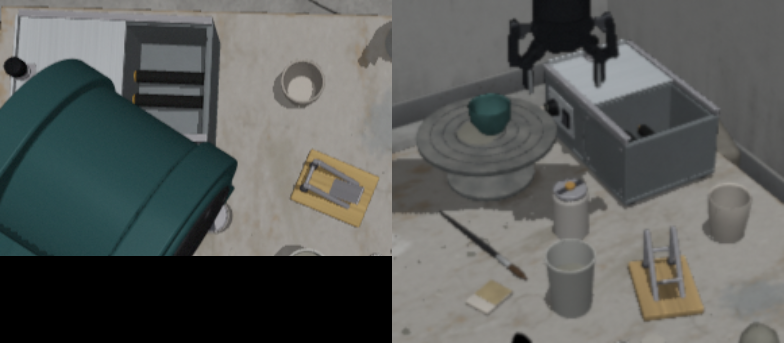

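The guard is fully open with its knob at the open bush, and the gripper hangs over the jar. I'll descend and grip.

Emit:
{"op": "apply_moves", "data": {
  "targets": "0.001 -0.003 -0.04 0;0 0 -0.04 0;0 0 -0.04 0;0 0 -0.04 0;0 0 -0.03 0;0 0 -0.02 0;0 0 -0.006 0;0 0 0 0"
}}

```text
time_s: 7.0
tool_pos: [0.4208, -0.1617, 0.026]
tool_rot: [-2.578, -1.794, 0.001]
force: [-0.7, 0.4, 0.5]
opening: 0.0854
gripper_force: 0.0
```

Emit:
{"op": "apply_moves", "data": {
  "targets": "0 0 0 0;0 0 0 0;0 0 0 0;0 0 0 0;0 0 0 0",
  "fingers": -1
}}

```text
time_s: 7.5
tool_pos: [0.4212, -0.1627, 0.0275]
tool_rot: [2.579, 1.791, 0.002]
force: [-1.3, 1.4, 11.3]
opening: 0.0528
gripper_force: 60.8
```

Emit:
{"op": "apply_moves", "data": {
  "targets": "0 0 0.02 0;0 0 0.04 0;0 0 0.04 0;0 0 0.04 0;0 0 0 0;0 0 0 0"
}}

```text
time_s: 8.1
tool_pos: [0.4207, -0.1626, 0.1667]
tool_rot: [2.579, 1.791, 0.001]
force: [-0.2, 0.0, -3.8]
opening: 0.0527
gripper_force: 65.3
```

Emit:
{"op": "apply_moves", "data": {
  "targets": "0.012 -0.046 0 0;0.012 -0.046 0 0;0.012 -0.046 0 0;0.011 -0.045 -0.02 0;0 0 -0.03 0;0 0 -0.01 0;0 0 0 0"
}}

```text
time_s: 8.8
tool_pos: [0.4661, -0.3433, 0.1043]
tool_rot: [-2.576, -1.789, 0.001]
force: [-0.2, -0.4, -3.2]
opening: 0.0525
gripper_force: 65.2
```

Emit:
{"op": "apply_moves", "data": {
  "targets": "0 0 -0.008 0;0 0 -0.006 0;0 0 -0.004 0;0 0 0 0"
}}

```text
time_s: 9.2
tool_pos: [0.4689, -0.347, 0.0907]
tool_rot: [2.575, 1.788, -0.001]
force: [0.3, -10.3, 4.0]
opening: 0.0528
gripper_force: 66.0
```

Emit:
{"op": "apply_moves", "data": {
  "targets": "0.0018 0.0047 0.001 0;0.0018 0.0047 0.001 0;0.0018 0.0047 0.001 0;0.0018 0.0047 0.001 0;0 0 0 0"
}}

```text
time_s: 9.7
tool_pos: [0.476, -0.3274, 0.0945]
tool_rot: [2.575, 1.79, -0.0]
force: [-0.4, -5.5, 7.8]
opening: 0.0527
gripper_force: 66.6
```

Run:
```python
from h import *
t=read_camera("top");s=read_camera("side")
a=cv2.resize(t[190:300,290:420],(390,330)); b=cv2.resize(s[200:340,260:420],(390,341))
im=np.zeros((341,780,3),np.uint8); im[:a.shape[0],:390]=a; im[:,390:]=b; cv2.imwrite("pics/p2.png",im)
```

```text
(no output)
```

View pics/p2.png

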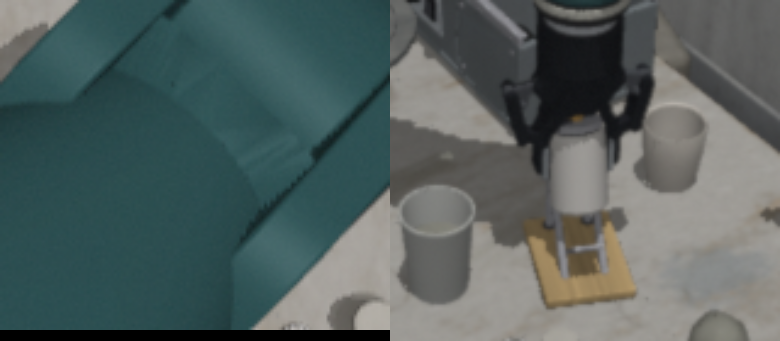

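The side view shows the jar centred over the rods, its foot on them and starting to pivot. I'll carry on.

Emit:
{"op": "apply_moves", "data": {
  "targets": "0.0018 0.0047 0 0;0.0018 0.0047 0 0;0.0018 0.0047 -0.001 0;0.0018 0.0047 -0.001 0;0 0 0 0"
}}

```text
time_s: 10.3
tool_pos: [0.4831, -0.3084, 0.092]
tool_rot: [2.576, 1.79, -0.001]
force: [1.4, -6.1, 1.2]
opening: 0.0527
gripper_force: 64.6
```

Emit:
{"op": "apply_moves", "data": {
  "targets": "0.0005 0.0014 -0.0015 0;-0.0016 -0.0042 -0.0045 0;-0.0016 -0.0042 -0.0045 0;-0.0016 -0.0042 -0.0045 0;-0.0016 -0.0042 -0.0045 0;-0.0016 -0.0042 -0.0045 0;0 0 0 0"
}}

```text
time_s: 11.0
tool_pos: [0.4751, -0.329, 0.0677]
tool_rot: [2.576, 1.789, -0.002]
force: [-1.3, -9.4, -2.3]
opening: 0.0528
gripper_force: 64.5
```

Run:
```python
from h import *
s=read_camera("side")
cv2.imwrite("pics/p3.png",cv2.resize(s[210:330,280:400],(600,600),interpolation=cv2.INTER_CUBIC))
np.set_printoptions(precision=4,suppress=True)
# expected pixel of foot/lid centres if seated at the present tool position, 45deg
o=get_obs();p=o["tool_pos"];print(p,o["force"]);u=np.array([.3535,.9354,0]);z=np.array([0,0,1.])
w=p+[0,0,.0185];print("restxz",(w-[.468,-.3454,0])@u)
for ang in(30,45):
    a=u*np.sin(np.radians(ang))+z*np.cos(np.radians(ang))
    print(ang,[(proj("side",w+k*a)-[280,210])*5 for k in(-.046,.046)])
```

```text
[ 0.4751 -0.329   0.0677] [ -0.4944 -11.0108  -2.783 ]
restxz 0.017888329207717876
30 [array([285.8206, 421.17  ]), array([267.4359, 222.3814])]
45 [array([291.3713, 422.8336]), array([262.1088, 222.5547])]
```

View pics/p3.png

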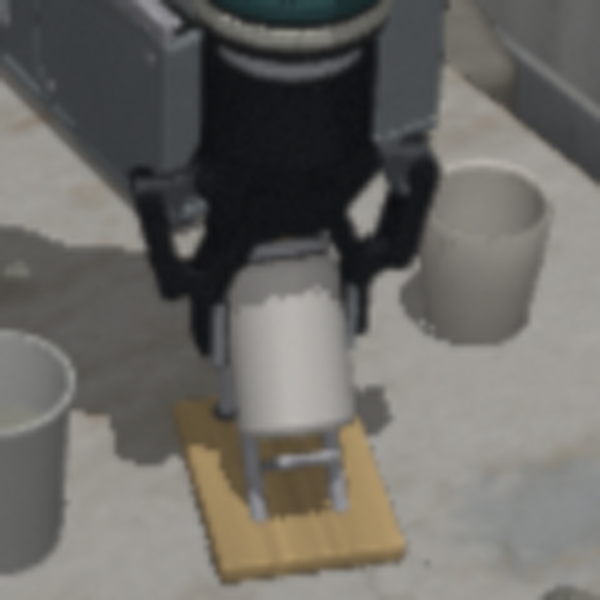

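Emit:
{"op": "apply_moves", "data": {
  "targets": "-0.001 -0.0026 -0.0025 0;-0.001 -0.0026 -0.0025 0;-0.0008 -0.0022 -0.0025 0;0 0 0 0"
}}

```text
time_s: 11.45
tool_pos: [0.4728, -0.335, 0.0607]
tool_rot: [2.577, 1.791, 0.002]
force: [2.0, 1.3, 5.5]
opening: 0.0528
gripper_force: 65.0
```

Emit:
{"op": "apply_moves", "data": {
  "targets": "0 0 0.001 0;0 0 0 0;0 0 0 0;0 0 0 0;0 0 0 0;0 0 0 0",
  "fingers": 1
}}

```text
time_s: 12.05
tool_pos: [0.4715, -0.3344, 0.0599]
tool_rot: [-2.58, -1.792, 0.0]
force: [0.4, -0.7, -0.9]
opening: 0.0853
gripper_force: 0.0
```

Emit:
{"op": "apply_moves", "data": {
  "targets": "0 0 0.03 0;0 0 0.05 0;0 0 0.05 0;0.03 0.03 0.02 0;0.04 0.03 0 0;0.04 0.03 0 0;0 0 0 0"
}}

```text
time_s: 12.75
tool_pos: [0.5849, -0.241, 0.2094]
tool_rot: [-2.576, -1.798, -0.002]
force: [-1.0, -0.0, -1.3]
opening: 0.0852
gripper_force: 0.0
```

Run:
```python
from h import *
np.set_printoptions(precision=1,suppress=True)
t=read_camera("top");s=read_camera("side")
a=cv2.resize(t[190:300,290:420],(390,330)); b=cv2.resize(s[200:340,260:420],(390,341))
im=np.zeros((341,780,3),np.uint8); im[:330,:390]=a; im[:,390:]=b; cv2.imwrite("pics/p4.png",im)
u=np.array([.3535,.9354,0]);a=(u+[0,0,1])*.7071;w=np.array([.4717,-.3356,.0795])
for k in(-.046,.046): print((proj("top",w+k*a)-[290,190])*3,(proj("side",w+k*a)-[260,200])*2.4375+[390,0])
```

```text
[236.9 185.4] [581.6 241.3]
[151.7 141. ] [567.3 143.4]
```

View pics/p4.png

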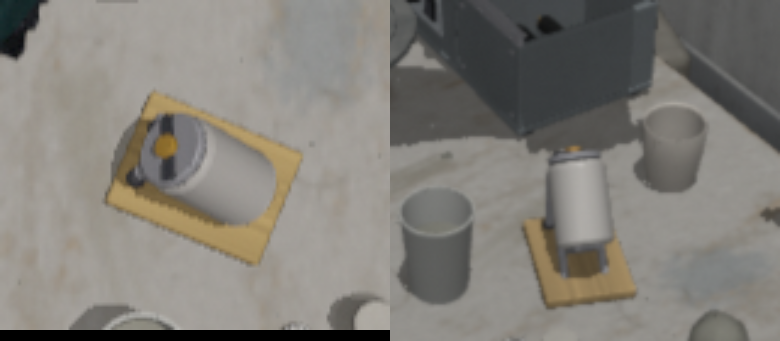

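The jar now leans in the rest, let go. The screw is at crop (166,146) in the top view and (573,149) in the side view. I'll triangulate to check the tilt.

Run:
```python
from h import *
np.set_printoptions(precision=4,suppress=True)
u=np.array([.3535,.9354,0]);v=np.array([-.9354,.3535,0])
t=read_camera("top");s=read_camera("side")
def br(im,box):
    h=cv2.cvtColor(im,cv2.COLOR_BGR2HSV);m=cv2.inRange(h,(10,120,90),(28,255,255))
    c=blobs(m,*box,amin=3)[0];M=cv2.moments(c);return M["m10"]/M["m00"],M["m01"]/M["m00"]
a=br(t,(338,230,355,247));b=br(s,(328,255,342,266));print(a,b)
p,g=tri(a,b);d=p-[.468,-.3454,0];print(p,g,"rest",d@u,d@v,p[2])
# expected screw middle at 45deg: k~.041
print("exp",.0105+.041*.7071,0,.0795+.041*.7071)
# white jar axis: minAreaRect in the top image, drawn as wall mask
```

```text
Traceback (most recent call last):
IndexError: list index out of range
```

Run:
```python
from h import *
np.set_printoptions(precision=4,suppress=True)
u=np.array([.3535,.9354,0]);v=np.array([-.9354,.3535,0])
im=cv2.imread("pics/p4.png")
def br(box,thr):
    h=cv2.cvtColor(im,cv2.COLOR_BGR2HSV);m=cv2.inRange(h,(8,thr,60),(30,255,255))
    c=blobs(m,*box,amin=3)[0];M=cv2.moments(c);print(cv2.boundingRect(c));return M["m10"]/M["m00"],M["m01"]/M["m00"]
a=br((148,128,185,165),120);b=br((560,138,590,158),60);print(a,b)
p,g=tri(((a[0]+.5)/3+289.5,(a[1]+.5)/3+189.5),((b[0]-389.5)/2.4375+259.5,(b[1]+.5)/2.4375+199.5))
d=p-[.468,-.3454,0];print(p,g,"rest",d@u,d@v,p[2])
print("exp",.0105+.043*.7071,0,.0795+.043*.7071)
```

```text
(155, 134, 22, 25)
(565, 145, 17, 7)
(165.67573696145124, 145.63174603174602) (573.1760563380282, 147.96478873239437)
[ 0.4818 -0.3139  0.1138] 0.0020574652689760446 rest 0.03438414314749429 -0.001777349233517197 0.11377326056707626
exp 0.0409053 0 0.1099053
```

Run:
```python
from h import *
np.set_printoptions(precision=1,suppress=True)
u=np.array([.3535,.9354,0]);v=np.array([-.9354,.3535,0]);O=np.array([.468,-.3454,0])
W=lambda x,z:O+u*x/1000+np.array([0,0,z/1000])
T=lambda x,z:(proj("top",W(x,z))-[289.5,189.5])*3-.5
S=lambda x,z:(proj("side",W(x,z))-[259.5,199.5])*2.4375+[389.5,-.5]
for ang,mx,mz in((45,10.5,79.5),(35,10.5,79.5),(35,7.5,89.4),(40,9,82)):
    r=np.radians(ang);a=np.array([np.sin(r),np.cos(r)]);n=np.array([-np.cos(r),np.sin(r)]);m=np.array([mx,mz])
    for nm,k,w in(("screw",44,0),("footlow",-46,-27),("footup",-46,27),("lidup",38,25),("lidlow",38,-25)):
        p=m+k*a+w*n; print(ang,mx,nm,p,T(*p),S(*p))
im=cv2.imread("pics/p4.png")
h=cv2.cvtColor(im,cv2.COLOR_BGR2HSV)
# profile along jar axis in the top crop, and along rows in the side crop
d=(T(-40,66)-T(40,110));d/=np.linalg.norm(d);q=np.array([165.7,145.6])
for k in range(-40,130,6):
    x,y=(q+k*d).round().astype(int);print(k,(x,y),im[y,x],end=" ; ")
print()
for y in range(140,300,5): print(y,im[y,int(573+(y-148)*.13)],end=" ; ")
```

```text
45 10.5 screw [ 41.6 110.6] [154.6 143. ] [568.3 146.3]
45 10.5 footlow [-2.9 27.9] [209.3 177.6] [576.8 243.7]
45 10.5 footup [-41.1  66.1] [267.7 195.6] [588.1 240.3]
45 10.5 lidup [ 19.7 124. ] [188.2 154.3] [574.3 149.2]
45 10.5 lidlow [55.  88.7] [133.8 138.2] [564.4 155.8]
35 10.5 screw [ 35.7 115.5] [163.7 145.8] [569.9 145.9]
35 10.5 footlow [ 6.2 26.3] [196.7 172.8] [574.4 238.6]
35 10.5 footup [-38.   57.3] [261.7 194.5] [586.9 245.2]
35 10.5 lidup [ 11.8 125. ] [200.1 158.9] [576.3 153.7]
35 10.5 lidlow [52.8 96.3] [137.5 138.4] [565.1 151. ]
35 7.5 screw [ 32.7 125.4] [169.  146.3] [571.  139.4]
35 7.5 footlow [ 3.2 36.2] [201.9 173.5] [575.5 232.8]
35 7.5 footup [-41.   67.2] [267.7 195.4] [588.1 239.2]
35 7.5 lidup [  8.8 134.9] [205.8 159.5] [577.5 147.2]
35 7.5 lidlow [ 49.8 106.2] [142.4 138.8] [566.2 144.7]
40 9 screw [ 37.3 115.7] [161.4 144.9] [569.5 144.8]
40 9 footlow [ 0.1 29.4] [205.3 175.8] [576.  240.4]
40 9 footup [-41.3  64.1] [267.5 195.8] [588. 242.]
40 9 lidup [ 14.3 127.2] [196.7 157.1] [575.8 150.1]
40 9 lidlow [52.6 95. ] [137.7 138.7] [565.2 152.2]

[... 1375 characters left out ...]
, np.int64(197)) [ 97 142 165] ; 128 (np.int64(282), np.int64(200)) [ 91 136 160] ; 
140 [78 82 83] ; 145 [ 77  92 102] ; 150 [ 89 125 150] ; 155 [134 130 130] ; 160 [120 121 122] ; 165 [172 175 178] ; 170 [164 168 170] ; 175 [165 169 171] ; 180 [165 170 172] ; 185 [165 169 172] ; 190 [166 171 173] ; 195 [167 171 173] ; 200 [167 171 173] ; 205 [168 172 174] ; 210 [168 172 174] ; 215 [168 172 175] ; 220 [168 171 174] ; 225 [167 171 173] ; 230 [167 171 174] ; 235 [166 170 173] ; 240 [147 151 153] ; 245 [93 94 94] ; 250 [71 74 77] ; 255 [53 75 88] ; 260 [53 75 88] ; 265 [53 76 89] ; 270 [52 75 88] ; 275 [57 81 95] ; 280 [ 86 122 144] ; 285 [ 89 126 148] ; 290 [ 89 126 148] ; 295 [ 84 119 140] ;
```

All the measured points are shifted about 5 mm toward −u with the tilt still near 45°, so the jar is seated and my pivot estimate was slightly off. I'll take hold again across its side.

Emit:
{"op": "apply_moves", "data": {
  "targets": "-0.036 -0.032 0 0;-0.036 -0.032 0 0;-0.036 -0.032 0 0;-0.006 -0.001 -0.04 0;0 0 -0.04 0;0 0 -0.04 0;0 0 -0.02 0;0 0 -0.009 0"
}}

```text
time_s: 13.75
tool_pos: [0.4657, -0.3414, 0.0593]
tool_rot: [-2.58, -1.788, 0.001]
force: [-1.3, -0.1, -0.6]
opening: 0.0852
gripper_force: 0.0
```

Emit:
{"op": "apply_moves", "data": {
  "targets": "0 0 0 0;0 0 0 0;0 0 0 0;0 0 0 0;0 0 0 0;0 0 0 0",
  "fingers": -1
}}

```text
time_s: 14.35
tool_pos: [0.4705, -0.3435, 0.0639]
tool_rot: [2.574, 1.788, 0.005]
force: [9.5, -1.9, 6.1]
opening: 0.0527
gripper_force: 62.1
```

Emit:
{"op": "apply_moves", "data": {
  "targets": "0.002 0 0.01 0;0.001 0 0.02 0;0 0 0.04 0;0 0 0.04 0;0 0 0.03 0;0 0 0 0;0 0 0 0"
}}

```text
time_s: 15.05
tool_pos: [0.4706, -0.3415, 0.2015]
tool_rot: [2.579, 1.791, 0.0]
force: [-0.0, -0.0, -4.0]
opening: 0.0525
gripper_force: 64.7
```

Run:
```python
from h import *
s=read_camera("side")
cv2.imwrite("pics/p5.png",cv2.resize(s[170:320,260:420],(640,600),interpolation=cv2.INTER_CUBIC))
```

```text
(no output)
```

View pics/p5.png

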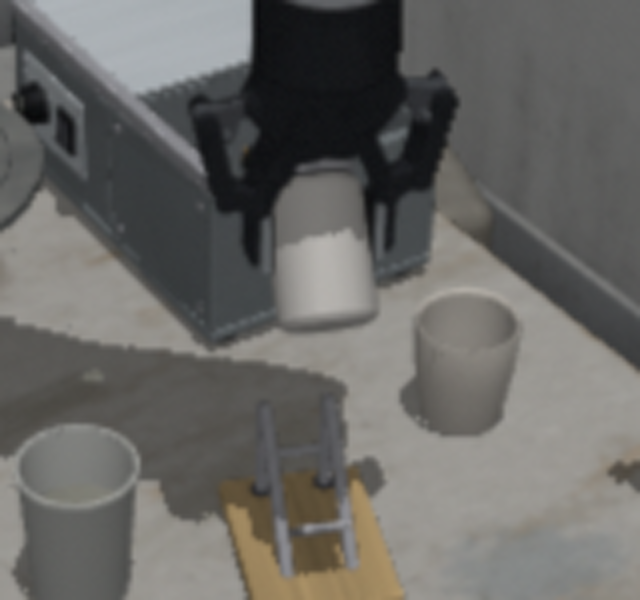

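The jar is held at 45°, clear of the rest. Next I'll carry it to the free bench and roll it flat in the grip.

Emit:
{"op": "apply_moves", "data": {
  "targets": "-0.008 0.035 0 4.85;-0.008 0.035 0 4.85;-0.008 0.035 0 4.85;-0.007 0.035 -0.03 4.85;0 0 -0.045 0;0 0 -0.045 0;0 0 -0.03 0;0 0 0 0"
}}

```text
time_s: 15.9
tool_pos: [0.4366, -0.1994, 0.0471]
tool_rot: [-2.236, -2.196, 0.003]
force: [-0.4, -0.0, -2.9]
opening: 0.0523
gripper_force: 64.8
```

Emit:
{"op": "apply_moves", "data": {
  "targets": "0 0 -0.004 0;0 0 -0.004 0;0 0 -0.004 0;0 0 0 0"
}}

```text
time_s: 16.3
tool_pos: [0.4397, -0.2016, 0.0393]
tool_rot: [2.241, 2.201, 0.0]
force: [-0.3, 0.2, -4.3]
opening: 0.0524
gripper_force: 64.9
```

Emit:
{"op": "apply_moves", "data": {
  "targets": "0 0 -0.003 0;0 0.001 -0.002 0;0 0.005 -0.0016 0;0 0.0048 -0.002 0;0 0.0046 -0.0026 0;0 0.0043 -0.0029 0;0 0 0 0"
}}

```text
time_s: 17.0
tool_pos: [0.4408, -0.1821, 0.0259]
tool_rot: [2.239, 2.199, 0.001]
force: [-1.2, 2.2, 15.6]
opening: 0.0527
gripper_force: 66.0
```

Emit:
{"op": "apply_moves", "data": {
  "targets": "0 0.004 -0.0033 0;0 0.0037 -0.0037 0;0 0.0033 -0.0038 0;0 0.003 -0.0035 0;0 0 0 0"
}}

```text
time_s: 17.5
tool_pos: [0.4407, -0.1676, 0.0112]
tool_rot: [2.239, 2.201, 0.002]
force: [2.4, 4.3, 7.4]
opening: 0.0524
gripper_force: 65.9
```

Emit:
{"op": "apply_moves", "data": {
  "targets": "0 0.001 -0.002 0;0 0 -0.0015 0;0 0 0 0;0 0 0 0"
}}

```text
time_s: 17.9
tool_pos: [0.4405, -0.1661, 0.0079]
tool_rot: [2.24, 2.202, 0.004]
force: [1.5, 9.6, 13.1]
opening: 0.0524
gripper_force: 66.8
```

Run:
```python
from h import *
np.set_printoptions(precision=4,suppress=True)
s=read_camera("side");cv2.imwrite("pics/q6.png",s);o=get_obs();p=o["tool_pos"];print(p,o["force"],o["moment"],o["time_s"])
for nm,dz in(("flat",0.027-p[2]),):
    for d in(-.046,.046): print(proj("side",[p[0],p[1]+d,.027]),proj("side",[p[0],p[1]+d,.054]),proj("side",[p[0],p[1]+d,0]))
for c in range(255,300,3): print(c,[int(s[y,c].max()) for y in range(215,300,4)])
```

```text
[ 0.4405 -0.1661  0.0079] [ 2.0184 10.2673 12.7463] [ 1.3115 -0.3522  0.0581] 17.95
[295.9474 272.0069] [295.8355 263.3613] [296.0567 280.4553]
[277.324  252.5732] [277.009 244.085] [277.6321 260.8759]
255 [106, 97, 98, 91, 90, 97, 77, 68, 79, 89, 87, 89, 87, 137, 150, 138, 141, 138, 150, 145, 151, 150]
258 [98, 97, 104, 67, 144, 117, 66, 74, 84, 85, 86, 88, 88, 138, 135, 138, 138, 144, 148, 149, 153, 150]
261 [91, 99, 101, 123, 146, 139, 42, 50, 34, 76, 88, 87, 88, 98, 96, 130, 138, 149, 146, 147, 151, 151]
264 [96, 95, 67, 148, 147, 147, 75, 37, 23, 20, 25, 86, 88, 89, 79, 78, 144, 150, 131, 128, 137, 144]
267 [97, 67, 145, 148, 147, 143, 72, 40, 24, 24, 23, 27, 87, 86, 78, 77, 148, 109, 106, 107, 92, 86]
270 [25, 60, 79, 98, 128, 49, 60, 61, 69, 57, 25, 24, 82, 81, 74, 82, 133, 117, 116, 113, 131, 92]
273 [23, 22, 20, 21, 19, 27, 28, 31, 20, 20, 27, 25, 19, 23, 73, 125, 123, 122, 122, 119, 139, 94]
276 [73, 21, 22, 23, 22, 20, 22, 21, 19, 27, 25, 24, 49, 47, 66, 121, 126, 125, 123, 122, 129, 96]
279 [90, 20, 23, 23, 25, 21, 20, 20, 21, 24, 32, 80, 83, 75, 73, 95, 126, 125, 124, 122, 126, 96]
282 [87, 23, 21, 24, 25, 20, 21, 21, 20, 43, 107, 108, 148, 127, 95, 92, 124, 123, 122, 123, 136, 95]
285 [87, 24, 24, 25, 24, 19, 20, 20, 41, 103, 105, 115, 163, 149, 127, 94, 122, 120, 118, 118, 135, 92]
288 [88, 24, 25, 24, 25, 20, 21, 21, 80, 97, 102, 159, 171, 162, 150, 120, 125, 113, 111, 111, 103, 88]
291 [90, 21, 24, 23, 25, 19, 21, 20, 85, 87, 97, 173, 175, 178, 116, 111, 124, 104, 100, 132, 81, 81]
294 [65, 22, 23, 23, 23, 21, 22, 20, 59, 37, 88, 167, 176, 137, 111, 111, 109, 150, 143, 134, 145, 148]
297 [23, 19, 18, 20, 21, 20, 20, 19, 18, 20, 25, 150, 173, 114, 111, 110, 125, 144, 153, 146, 147, 150]
```

Run:
```python
from h import *
s=cv2.imread("pics/q6.png");cv2.imwrite("pics/p6.png",cv2.resize(s[200:300,230:350],(720,600),interpolation=cv2.INTER_CUBIC))
```

```text
(no output)
```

View pics/p6.png

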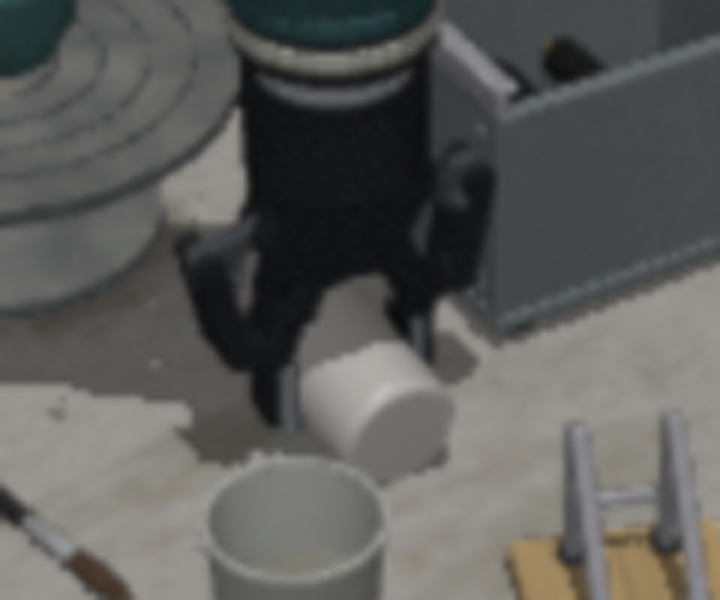

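The last picture shows the jar flat in the grip, its foot disc centred near (297,272) against (296,272) predicted for lying flat. I'll measure the rollers from the earlier picture.

Run:
```python
from h import *
np.set_printoptions(precision=4,suppress=True)
im=cv2.imread("pics/p1.png");g=im[:256,:392].max(2).astype(int)
F=lambda u,v,z:plane("top",(u+.5)/1.35+109.5,(v+.5)/1.35+109.5,z)
for c in(150,165,180,195):
    r=[y for y in range(60,115) if g[y,c]<45]; 
    top=[y for y in r if y<88]; bot=[y for y in r if y>=88]
    print(c,top[0],top[-1],bot[0],bot[-1],F(c,np.mean([np.mean(top),np.mean(bot)]),.055),"sep",F(c,np.mean(top),.055)[0]-F(c,np.mean(bot),.055)[0])
row=g[88,118:225];print(list(row))
print("bay ends: ",F(127,88,.130),F(204,88,.052),F(208,88,.122),F(215,88,.122),F(218,88,0.122))
```

```text
150 71 82 95 106 [ 0.6078 -0.0631  0.055 ] sep 0.03646277546080834
165 72 83 95 106 [ 0.6076 -0.0855  0.055 ] sep 0.03494687722918166
180 72 83 96 107 [ 0.6073 -0.108   0.055 ] sep 0.03646985019449245
195 73 84 96 107 [ 0.6071 -0.1305  0.055 ] sep 0.03495365845384546
[np.int64(174), np.int64(175), np.int64(175), np.int64(143), np.int64(100), np.int64(69), np.int64(61), np.int64(57), np.int64(56), np.int64(56), np.int64(56), np.int64(55), np.int64(55), np.int64(55), np.int64(54), np.int64(54), np.int64(55), np.int64(56), np.int64(55), np.int64(55), np.int64(60), np.int64(103), np.int64(114), np.int64(115), np.int64(114), np.int64(115), np.int64(115), np.int64(115), np.int64(116), np.int64(116), np.int64(116), np.int64(117), np.int64(116), np.int64(116), np.int64(116), np.int64(117), np.int64(117), np.int64(115), np.int64(115), np.int64(115), np.int64(117), np.int64(117), np.int64(118), np.int64(118), np.int64(116), np.int64(117), np.int64(118), np.int64(118), np.int64(117), np.int64(117), np.int64(117), np.int64(117), np.int64(118), np.int64(119), np.int64(119), np.int64(117), np.int6
[... 177 characters left out ...]
101), np.int64(102), np.int64(101), np.int64(100), np.int64(100), np.int64(99), np.int64(98), np.int64(99), np.int64(100), np.int64(101), np.int64(101), np.int64(100), np.int64(100), np.int64(93), np.int64(74), np.int64(74), np.int64(71), np.int64(77), np.int64(104), np.int64(111), np.int64(114), np.int64(116), np.int64(118), np.int64(107), np.int64(83), np.int64(57), np.int64(55), np.int64(56), np.int64(57), np.int64(57), np.int64(54), np.int64(76), np.int64(110), np.int64(151), np.int64(152), np.int64(151), np.int64(151), np.int64(150), np.int64(152)]
bay ends:  [ 0.5923 -0.046   0.13  ] [ 0.6111 -0.1436  0.052 ] [ 0.5966 -0.1574  0.122 ] [ 0.5969 -0.1672  0.122 ] [ 0.597  -0.1714  0.122 ]
```

Emit:
{"op": "apply_moves", "data": {
  "targets": "0 0 0.01 0;0 0 0.03 0;0 0 0.045 0;0 0 0.05 0;0 0 0.05 0;0 0 0.015 0;0 0 0 0"
}}

```text
time_s: 18.65
tool_pos: [0.4404, -0.1673, 0.2095]
tool_rot: [2.238, 2.198, 0.002]
force: [-0.3, -0.2, -3.6]
opening: 0.0522
gripper_force: 65.6
```

Emit:
{"op": "apply_moves", "data": {
  "targets": "0.042 0.018 0 0;0.042 0.018 0 0;0.042 0.018 0 0;0.042 0.017 0 0;0 0 0 0;0 0 0 0;0 0 0 0"
}}

```text
time_s: 19.35
tool_pos: [0.6064, -0.0959, 0.2061]
tool_rot: [-2.241, -2.2, 0.002]
force: [-0.0, -0.7, -4.0]
opening: 0.0524
gripper_force: 66.0
```

Run:
```python
from h import *
np.set_printoptions(precision=4,suppress=True)
s=read_camera("side");o=get_obs();p=o["tool_pos"];print(p)
cv2.imwrite("pics/q7.png",s)
f=proj("side",p+[0,-.046,.019]);l=proj("side",p+[0,.046,.019]);print("expect foot",f,"top",proj("side",p+[0,-.046,.046]),"bot",proj("side",p+[0,-.046,-.008]))
x0,y0=f.astype(int)
for y in range(y0-20,y0+24,2): print(y,s[y,x0-24:x0+26:2].max(1))
```

```text
[ 0.6064 -0.0961  0.2066]
expect foot [338.364  171.1218] top [338.7459 161.3298] bot [337.9908 180.6913]
151 [21 18 20 22 17 37 90 94 87 78 89 56 17 19 19 45 89 90 90 91 91 91 91 91
 90]
153 [20 17 22 21 29 92 99 97 95 89 68 18 14 25 26 78 92 91 91 91 92 91 90 89
 90]
155 [ 22  24  23  22  53 101 101  99  98  95  89  65  18  48  47  87  91  91
  90  91  91  91  91  91  91]
157 [ 22  21  24  25  78 101 101 103 106 119 147 140 114  54  47  86  91  91
  91  90  91  91  90  92  92]
159 [ 22  21  23  33  86 103 119 151 163 165 165 162 154 127  50  86  90  91
  91  91  91  92  92  92  91]
161 [ 49  18  34  76  75 133 151 157 161 164 166 165 162 155 128  93  89  91
  92  92  92  92  92  91  91]
163 [ 54  18  35  82  86 136 144 151 158 161 165 175 166 159 149 137  94  90
  90  91  91  92  92  92  90]
165 [ 53  17  35  79  92 125 136 145 151 159 169 164 129 112 106 110 105  91
  91  92  91  91  91  93  90]
167 [ 35  18  36  81  85 112 125 137 145 155 155 115 102 102 102 102  95  89
  91  91  91  91  92  92  91]
169 [ 68  21  36  80  73  98 113 126 138 143 114 103 102 102 101 102  93  88
  90
[... 609 characters left out ...]
  80  80  87  66  70  97 128
 118  90  88  89  90  91  88]
183 [ 97  97  97  97  97  96  99  95  78  71  65  64  72  69  70  69  67  83
 121 122  92  89  90  91  89]
185 [ 97  97 101  97 101  76  69  65  64  63  62  62  70  66  57  66  76  63
  76 110 127  98  90  91  89]
187 [ 96  87  74  69  63  62  62  62  62  64  62  64  71  65  57  57  61  71
  65  72 107 129 113  89  89]
189 [ 67  62  63  62  61  61  62  62  62  62  64  65  71  66  58  57  55  57
  73  66  69  91 133 125  95]
191 [ 62  62  62  62  61  62  62  61  62  63  63  64  72  66  57  58  57  56
  56  68  80  64  80 114 127]
193 [ 62  61  63  61  62  62  62  62  62  64  63  66  72  63  57  58  57  57
  57  57  62  76  66  72 102]
```

The foot disc is centred at about (339,172) against (338,171) predicted, so the jar is flat and centred. I'll lower it into the bay.

Emit:
{"op": "apply_moves", "data": {
  "targets": "0.001 0 -0.03 0;0 0 -0.04 0;0 0 -0.03 0;0 0 -0.02 0;0 0 -0.006 0;0 0 0 0"
}}

```text
time_s: 20.0
tool_pos: [0.6078, -0.0961, 0.0811]
tool_rot: [-2.242, -2.2, 0.001]
force: [0.3, -0.5, -3.2]
opening: 0.0527
gripper_force: 66.0
```

Emit:
{"op": "apply_moves", "data": {
  "targets": "0 0 -0.005 0;0 0 -0.004 0;0 0 -0.004 0;0 0 0 0;0 0 0 0"
}}

```text
time_s: 20.5
tool_pos: [0.6086, -0.0957, 0.0681]
tool_rot: [2.241, 2.201, 0.0]
force: [0.1, -0.3, -4.2]
opening: 0.0524
gripper_force: 66.0
```

Emit:
{"op": "apply_moves", "data": {
  "targets": "0 0 -0.002 0;0 0 -0.002 0;0 0 0 0;0 0 0 0"
}}

```text
time_s: 20.9
tool_pos: [0.6094, -0.0955, 0.0652]
tool_rot: [2.24, 2.201, 0.003]
force: [-0.5, 5.2, 8.8]
opening: 0.0522
gripper_force: 67.5
```

Emit:
{"op": "apply_moves", "data": {
  "targets": "0 0 0 0;0 0 0 0;0 0 0 0;0 0 0 0;0 0 0 0",
  "fingers": 0.8
}}

```text
time_s: 21.4
tool_pos: [0.6085, -0.0958, 0.064]
tool_rot: [-2.241, -2.201, 0.0]
force: [0.5, 0.3, 1.3]
opening: 0.0766
gripper_force: 0.0
```

Emit:
{"op": "apply_moves", "data": {
  "targets": "0 0 0.015 0;0 0 0.03 0;0 0 0.05 0;0 0 0.05 0;-0.04 0.02 0.02 0;-0.05 0 0 0;-0.05 0 0 0;-0.05 0 0 0"
}}

```text
time_s: 22.2
tool_pos: [0.4167, -0.0754, 0.2289]
tool_rot: [2.241, 2.201, 0.0]
force: [-0.2, -1.0, 0.3]
opening: 0.077
gripper_force: 0.0
```

Emit:
{"op": "apply_moves", "data": {
  "targets": "-0.03 0.03 0 0;-0.03 0.03 0 0;-0.03 0.03 0 0;0 0.04 0 0;0 0 0 0;0 0 0 0"
}}

```text
time_s: 22.8
tool_pos: [0.3285, 0.0548, 0.2292]
tool_rot: [2.238, 2.204, 0.0]
force: [-0.1, -0.4, 0.3]
opening: 0.0769
gripper_force: 0.0
```

Run:
```python
from h import *
np.set_printoptions(precision=4,suppress=True)
t=read_camera("top");s=read_camera("side")
cv2.imwrite("pics/f_t.png",t);cv2.imwrite("pics/f_s.png",s)
o=get_obs();print(o["tool_pos"],o["force"],o["time_s"])
h=cv2.cvtColor(t,cv2.COLOR_BGR2HSV);g=t.max(2)
print("expect jar ends top",proj("top",[.609,-.142,.084]),proj("top",[.609,-.05,.084]),proj("top",[.582,-.096,.084]),proj("top",[.636,-.096,.084]))
for y in range(140,206,4): print(y,g[y,186:276:3])
m=cv2.inRange(h,(8,120,60),(30,255,255))
for c in blobs(m,110,120,275,220,3): print("orange",cv2.boundingRect(c))
b=cv2.inRange(h,(0,0,0),(180,255,45))
for c in blobs(b,110,135,200,185,40): print("knob",cv2.minEnclosingCircle(c))
print("knob expect",proj("top",[.611,.0997,.157]))
```

```text
[0.3288 0.0537 0.229 ] [ 0.1019 -0.3906  0.2097] 22.9
expect jar ends top [258.335  172.7055] [211.5655 171.599 ] [234.4645 185.7034] [235.4468 158.6591]
140 [153 154 150 154 155 156  48  46  48  45  42  45  43  43  40  41  44  39
  43  42  42  42  42  41  42  40  98  59  49 125]
144 [154 152 152 155 155 153  49  50  47  47  98  97  98  98  98  99  97  99
  98  92  91  85  86  80  81  52  96  54  49 104]
148 [153 154 152 157 154 152  48  49  48  49 100  98  97 100  99 100 100  98
 101 100 101 100 101  99 101  60  99  50  48 130]
152 [154 156 153 156 154 128  48  48  48  48  98  97 100  96 100 101  99 101
  98 100 100  98 101 100 101  62  98  48  48 133]
156 [155 155 155 156 155  99  47  47  47  49  99  97  98  99 100 101  99  99
  99 101 101 102 102  99  99  56  99  50  48 129]
160 [156 156 155 154 155  74  46  46  47  53  92 110 124 122 120 119 117 116
 114 113 110 108 105 101  95  50 100  49  48 128]
164 [156 156 156 154 156  72  47  48  87  61  67 137 141 142 140 141 140 138
 138 138 137 137 135 136  74  39 103  48  47 134]
168 [156 155 157 154 155  63  49  45  75 117  37 148 152 
[... 659 characters left out ...]
  15  13  13  16  16  20  94  91  47  54 136]
192 [155 154 157 156 157  46  45  45  42 103 104 103 103 105  85  87  86  85
  88  85  87  85  87  87  63  98  91  46  63 135]
196 [157 154 159 157 157  49  44  45  44 103 103 103 104 106 106 104 106 106
 105 104 105 106 104 106  64  95  86  44  76 134]
200 [157 154 158 157 154  45  45  44  45 103 105 104 105 104 105 106 105 105
 105 104 106 105 106 104  65  98  79  46  69 133]
204 [155 156 158 157 130  46  44  46  46 103 107 104 106 103 103 105 104 106
 105 105 106 106 106 106  64  96  67  45  89 135]
orange (209, 162, 4, 14)
orange (208, 180, 2, 8)
knob ((121.26923370361328, 159.88461303710938), 8.75801944732666)
knob expect [121.069  159.9493]
```

The jar lies flat on the rollers (wall at columns 218–256, rows 159–186, as predicted), and the knob sits at the open bush. The arm is clear, so I'm handing in.

```bash
python3 -c "
from station import *
print(finish_job())"
```

```text
the job is handed in; nothing more can be done
None
```

I handed the job in at about 23 s: the guard is slid fully open with its pin down, and the jar lies flat on the rollers, let go, after being leaned in the rest, released and gripped again.

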